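Pull-test a latch pin and hold it at the red marker

ROBOT

A 7-joint arm with a two-finger parallel gripper is mounted at the origin on a cart in front of the work surface, level with it; the furniture and walls round the work are solid. World frame = base frame: x ahead of the robot, y to its left, z up, the work surface at z = 0. Lengths are in m, angles in rad, forces in N, time in s.
With the tool pointing down it reaches from about 0.4 to 0.9 m from the base axis. Payload 5.5 kg.
Tool frame: the origin (TCP) lies midway between the tips of the shut fingers; the grasp point (between the pads) lies 19 mm behind it; z points along the fingers, y is the direction in which the jaws open and shut (so a half turn about z gives the same grasp; the last joint's range is limited). The gripper opens to 92 mm and grips with 3 to 60 N. Pads are 19 mm wide; open, the fingers measure 130 mm over their backs; the gripper's body (75 mm by 190 mm) begins 47 mm behind the grasp point.
Start: joints at [-1.036, 0.501, -0.427, 1.55, 0.221, 1.138, -0.21], TCP at [0.174, 0.626, 0.227] pointing down, gripper open.
Joint ranges: [-2.88, 2.88], [-0.31, 2.03], [-1.54, 1.56], [0.2, 2.42], [-1.41, 4.55], [0.19, 2.02], [-2.57, 2.57]. Speed limits (rad/s): [2.57, 2.57, 3.14, 3.14, 3.14, 3.14, 3.14].

INTERFACE

Orientations are given as [roll, pitch, yaw] about the fixed x, y, z axes, in that order (R = Rz(yaw) Ry(pitch) Rx(roll)).
In Python, from rig import robot gives the robot as it stands.
- The arm moves only by the tool carry_out, never from a script. Its argument "motion" is a list that holds one entry, the list of rows, each a list of 7 numbers: the turn, a rotation vector about the world's x, y, z in rad, then the shift along the world's x, y, z in mm, then the opening in per cent of the stroke, from 0 (shut) to 100 (fully open). In form: [[[wx, wy, wz, x, y, z, gripper], ...]]. A call has 1 to 5 rows; each row is the pose to reach, as a shift and turn from the pose commanded when the call began; what a row does not reach only later rows make up. A row lasts 1/12 s, in which the tool goes at most 41.7 mm and 7.16 degrees, less where a joint would pass 70% of its speed; a pose out of reach is approached as far as the arm can. A call with a gripper value outside its range is refused whole. The fingers move at their own pace and stop on an object; "grip_force" is the grip in N (left out, the last holds). Time passes only in rows, so rows that repeat a pose let the fingers close. It gives the time, the measured TCP pose, the force and the opening at its end, in the units of the state.
- robot.get_obs(): the state, without advancing time (a new reading comes with each control period).
- robot.snapshot(name): name is "side" or "top" or "wrist"; returns a dict with "image" (384x512x3 uint8, red, green, blue), "z_map" (384x512 float32, m along the optical axis (not along the pixel's ray), 0 where there is no reading), "camera_matrix" (3x3 intrinsics, pixels), "world_from_camera" (4x4, takes a point from camera to world coordinates). Camera axes: x right, y down, z forward; pixel columns grow to the right and rows downward; lengths in m; the calibration is good to about 2 mm. A picture is of the moment at which its call begins.
- robot.job_done(): hands the job in, once; it reports no verdict.
Trained networks look in a picture, given as the dict that the camera call returned (one of the last four; its "shot" number tells which), for a name from the list of things; names that differ only in an ending like _2 or _b are one class to them, and where a whole thing is asked for, a point or a joint stands for the part that bears it (a point fixed in the world has none). Each returns a list of dicts, best first, with "conf" (0 to 1); they miss things now and then, are a little off and sometimes report something else, mostly with a low value. They report only what shows in the picture. A call takes as long as a camera call.
- robot.regions_of(picture, name): "region" (384x512 bool, what is visible of it) and "bbox" ([left, top, width, height] in pixels, round what is visible of it).
- robot.mark_of(picture, name): "location" ([row, column] in pixels: a listed point, or the origin of a listed thing).
The state is a dict: "clock": time; "joints": joint angles; "qvel": joint speeds; "joint_efforts": joint torques, N m; "ee_pos": TCP position; "tool_rot": TCP orientation; "wrist_force": force on the tool from outside, world axes, zero at the start; "moment": the same for the moment, N m; "finger_gap": opening from 0.0 (shut) to 1.0 (fully open).
Only numpy, scipy, OpenCV 4.12 (cv2) and the standard library are available. Lean on these libraries where they do the work, as an engineer would, in place of code of your own. Each camera call takes 0.05 s, during which the arm holds its last target. There are 200 camera calls.

TASK

Pull-test the latch pin with the yellow grip: pick it out of the black tray, leaving the other pins in there, and lower its steel neck into the slot of the pull tester's fork so that its head sits behind the slotted plate. Then draw the pin by its grip straight out along the tester until the blue pointer stands at the red marker on the scale, not well past it, keeping your hands off the tester and its marker and leaving the other things on the bench alone. Finish while still holding the pin there under load: do not let go.

Things in the scene. Friction and masses are not known exactly. Their poses are not given: they have to be found in the camera images.
- yellow_pin: Loose latch pin to test, 40 g, lying on its grip in the tray, head roughly away from the robot. Origin: centre of the grip's underside; x runs along the pin to the head, z up; pin axis at z = 9 mm. Yellow grip 30 x 20 x 18 mm (x, y, z), x -15 to 15; steel neck 7 mm thick, x 15 to 37; flat head 14 mm in diameter, x 37 to 43 mm
- pin_grip (a point): centre of the yellow grip, on the pin's axis; axes as the yellow pin
- pin_head (a point): the rear face of the yellow pin's head (the face towards the grip), on the axis, 37 mm along x from pin_grip; axes as the yellow pin
- tray: Fixed black open tray 185 x 196 x 26 mm (x, y, z), walls and floor 3 mm; six latch pins alike but for colour, two rows of three about 58 mm apart, heads away from the robot within half a radian. Origin: centre of its underside. Between tray and tester a hose and a tool hang from the shelf over the back of the bench (world x over 0.6, y about -0.1): cross in front of them
- black_pin: latch pin with a black grip, stays in the tray; form, origin and axes as the yellow pin
- blue_pin: latch pin with a blue grip, stays in the tray; form, origin and axes as the yellow pin
- grey_pin: latch pin with a grey grip, stays in the tray; form, origin and axes as the yellow pin
- green_pin: latch pin with a green grip, stays in the tray; form, origin and axes as the yellow pin
- white_pin: latch pin with a white grip, stays in the tray; form, origin and axes as the yellow pin
- tester: Pull tester fixed to the bench: grey base plate, aluminium gauge with top at 79 mm (marker to 90), sprung pull rod with a slotted fork in front. Origin: on the bench; x from fork to gauge, z up. Pull axis: along x, y = 0, 56 mm up; pull towards -x. At rest fork x -70 to -33 mm, base (110 wide) -45 to 115, gauge (64 wide) -18 to 108; only bench before the fork
- rest_point (a point): fixed point on the pull axis where fork_seat lies when the fork is home: x = -62, z = 56 mm in the tester; axes as the tester
- fork (a joint): travel of the sprung fork along the tester's -x, m: 0 home (where the spring pulls it back to), 0.066 end stop. The pull needed is 3.3 N at the start and grows by 1.1 N per 10 mm
- fork_seat (a point): Fork's point on the pull axis at the rear (+x) face of its slotted plate, where the head bears; axes as tester. Plate 8 mm thick (x -8 to 0), 32 wide; slot 10 mm wide, open upward, bottom 6 mm below the axis, straight to 12 mm above, then flaring to 20 mm above. Pocket for the head behind: 23 mm long, 26 wide, open upward, floor 11 mm below the axis
- pointer (a point): tip of the blue pointer over the white scale on top of the gauge; it moves with the fork; axes as the tester
- marker (a joint): position of the red marker along the tester's -x, m, on the same scale as joint fork: the pointer is level with the middle of the marker when both are equal. It differs from run to run and stays where it is unless pushed
- mark (a point): middle of the red marker, which is 12 mm wide along the scale and rides on a rail at the left edge (+y) of the gauge's top; axes as the tester
- cutter: bystander: red-handled flush cutters 128 mm long, lying on the bench; origin centre of the underside
- screwdriver: bystander: red-handled screwdriver 150 mm long, lying on the bench; origin centre of the underside
- tape_roll: bystander: amber tape roll, 60 mm diameter, 12 mm high, lying flat; origin centre of the underside

How it is judged:
On the way, in this order (a step that is already met when the one before it is completed fails the run):
1. the yellow pin is lifted clear of the tray in the gripper (height (world z) of yellow_pin above 0.035 m and contact force between yellow_pin and the fingers above 1 N and contact force between yellow_pin and tray below 0.1 N), for 0.2 s.
2. the pin's neck lies in the fork's slot with its head in the pocket behind, the fork still at home (x of pin_head in the frame of fork_seat between -0.003 and 0.017 m and y of pin_head in the frame of fork_seat between -0.008 and 0.008 m and z of pin_head in the frame of fork_seat between -0.009 and 0.01 m and value of joint fork below 0.01 m), for 0.1 s.
At the end, for the whole second after the job is handed in: The gripper still grips the yellow pin (over 3 N); its head pulls on the fork's plate with over 2.5 N, within 8 mm sideways and 10 mm up or down of the axis, in line within 0.25 rad; the still pointer is within 6 mm of the red marker's middle; the robot does not touch the tester (x of pointer in the frame of mark between -0.006 and 0.006 m and velocity of joint fork between -0.01 and 0.01 m/s and contact force between yellow_pin and tester above 2.5 N and contact force between yellow_pin and the fingers above 3 N and contact force between tester and the arm below 0.5 N and contact force between tester and the fingers below 0.5 N and x of pin_head in the frame of fork_seat between -0.004 and 0.006 m and y of pin_head in the frame of fork_seat between -0.008 and 0.008 m and z of pin_head in the frame of fork_seat between -0.009 and 0.01 m and angle between the x axis of yellow_pin and the x axis of tester, either way round below 0.25 rad); the arm keeps its last pose, push and grip.
It fails at once if the fork was pulled more than 15 mm past the middle of the marker (x of pointer in the frame of mark below -0.015 m).
It fails at once if the red marker was shifted (distance of mark from where it was at the start of the episode above 0.004 m).
It fails at once if the robot pushed on the tester itself (contact force between tester and the arm above 5 N or contact force between tester and the fingers above 5 N).
It fails at once if another pin was taken out of the tray (height (world z) of any of black_pin, blue_pin, grey_pin, green_pin, white_pin above 0.05 m).
It fails at once if a bystander on the bench was disturbed (distance of any of cutter, screwdriver, tape_roll from where it was at the start of the episode above 0.03 m).
It also fails if it takes over 54 s, if anything falls off the work surface, if the arm or the gripper's body presses on something with over 40 N, if the wrist force passes 120 N, or if a joint passes its speed limit or range.

## Working session

There is one attempt and no reset: what is moved stays moved. The work goes in short steps, Python scripts to look and compute and a tool call to move; the robot and the scene stay as the last step left them, time stands still between calls to the robot, and variables do not carry over. Pictures are saved under pics/ and viewed, about 8 in all and at most 12, crops included, and the job is handed in when it is done.

Besides the shell and the picture viewer there is one more tool, called after "Request:" as name([rows], argument=value, ...), one row to a line, values as JSON. carry_out: Moves the arm, as the interface text tells. Its arguments: {"type":"object","properties":{"motion":{"type":"array"},"grip_force":{"type":"number"}},"required":["motion"]}

```bash
mkdir -p pics
cat > h.py <<'E'
import numpy as np, cv2
from rig import robot
def P(s,r,c,z=None):
    """pixel -> world; depth z from map, or intersect with world height z"""
    K=s["camera_matrix"];T=s["world_from_camera"]
    ray=np.array([(c-K[0,2])/K[0,0],(r-K[1,2])/K[1,1],1.])
    if z is None:
        p=s["z_map"][int(round(r)),int(round(c))]*ray
        return T[:3,:3]@p+T[:3,3]
    d=T[:3,:3]@ray
    return T[:3,3]+d*(z-T[2,3])/d[2]
def cloud(s,m):
    K=s["camera_matrix"];T=s["world_from_camera"]
    r,c=np.nonzero(m&(s["z_map"]>0));z=s["z_map"][r,c]
    p=np.c_[(c-K[0,2])/K[0,0]*z,(r-K[1,2])/K[1,1]*z,z]
    return p@T[:3,:3].T+T[:3,3]
def save(s,n):cv2.imwrite("pics/"+n,s["image"][:,:,::-1])
E
python3 - <<'E'
from h import *
np.set_printoptions(precision=4,suppress=True)
o=robot.get_obs();print(o)
ims=[]
for n in ["top","side"]:
    s=robot.snapshot(n);save(s,n+"0.png");print(n,s["world_from_camera"])
    for k in ["yellow_pin","tray","tester","fork","marker"]:
        for d in robot.regions_of(s,k)[:2]:
            c=cloud(s,d["region"]);print(k,"reg",round(d["conf"],2),d["bbox"],np.median(c,0) if len(c) else None,c.min(0) if len(c) else '',c.max(0) if len(c) else '')
    for k in ["yellow_pin","pin_grip","pin_head","tester","rest_point","fork_seat","pointer","mark","cutter","screwdriver","tape_roll"]:
        for d in robot.mark_of(s,k)[:1]:
            r,c=d["location"];print(k,"mark",round(d["conf"],2),r,c,P(s,r,c))
E
```

```text
{'clock': 0.0, 'joints': array([-1.0358,  0.5019, -0.4268,  1.5515,  0.2208,  1.1383, -0.2103]), 'qvel': array([-0.0018, -0.0002,  0.0009, -0.0009,  0.0019,  0.0008,  0.0018]), 'joint_efforts': array([  0.0012, -56.6597,  -5.8163, -27.9118,  -0.0688,   0.0307,
         0.0002]), 'ee_pos': array([0.1744, 0.6254, 0.2257]), 'tool_rot': array([-3.1396, -0.0001,  2.8698]), 'wrist_force': array([ 0.0748, -1.064 , -0.1035]), 'moment': array([-0.0149, -0.0061,  0.0088]), 'finger_gap': 1.0004994313681745}
top [[ 0.0044 -0.9966  0.0826  0.4301]
 [-0.9998 -0.003   0.0179  0.0561]
 [-0.0176 -0.0827 -0.9964  1.2045]
 [ 0.      0.      0.      1.    ]]
yellow_pin reg 0.68 [414.8, 198.2, 6.7, 11.5] [ 0.4859 -0.4236  0.0209] [ 0.4696 -0.4312  0.0113] [ 0.5218 -0.4132  0.0264]
yellow_pin reg 0.2 [163.7, 174.8, 15.8, 10.8] [0.5752 0.376  0.053 ] [0.5539 0.3497 0.0036] [0.596  0.4077 0.0772]
tray reg 0.74 [367.5, 165.3, 65.7, 62.0] [ 0.5295 -0.367   0.0043] [ 0.4372 -0.4755 -0.0041] [ 0.6229 -0.2642  0.0326]
tray reg 0.19 [117.2, 201.2, 31.4, 29.2] [0.4566 0.5019 0.0093] [ 0.4071  0.4632 -0.0055] [0.50
[... 1715 characters left out ...]
7 [240.0, 167.1, 6.1, 7.8] [0.5693 0.3604 0.0557] [0.5484 0.3472 0.029 ] [0.5979 0.4083 0.0711]
yellow_pin mark 0.53 301.6 313.0 [ 0.4751 -0.4316  0.0135]
pin_grip mark 0.54 296.9 313.7 [ 0.479  -0.4268  0.0221]
pin_head mark 0.76 294.0 330.6 [ 0.5337 -0.4093  0.0031]
tester mark 0.59 179.5 248.3 [0.5966 0.3764 0.0114]
rest_point mark 0.97 171.1 243.1 [0.5694 0.3577 0.0576]
fork_seat mark 0.57 170.5 244.0 [0.5724 0.355  0.0607]
pointer mark 0.55 150.6 235.4 [0.6807 0.828  0.0018]
mark mark 0.49 171.4 244.7 [0.5761 0.3577 0.0555]
cutter mark 0.51 179.4 209.1 [ 0.4549  0.4743 -0.0018]
screwdriver mark 0.4 207.9 221.7 [0.4219 0.153  0.0081]
tape_roll mark 0.58 220.6 237.2 [0.4388 0.0257 0.0142]
```

Run:
```python
import cv2,numpy as np
t=cv2.imread("pics/top0.png");s=cv2.imread("pics/side0.png")
a=cv2.resize(t[140:240,100:300],(800,400),interpolation=cv2.INTER_CUBIC)
b=cv2.resize(t[155:230,360:440],(213,200),interpolation=cv2.INTER_CUBIC)
c=cv2.resize(s[140:340,190:390],(200,200))
d=cv2.resize(s[140:200,190:270],(267,200),interpolation=cv2.INTER_CUBIC)
im=np.zeros((600,800,3),np.uint8);im[:400]=a;im[400:,:213]=b;im[400:,215:415]=c;im[400:,417:684]=d
cv2.imwrite("pics/a.png",im)
```

```text
(no output)
```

View pics/a.png

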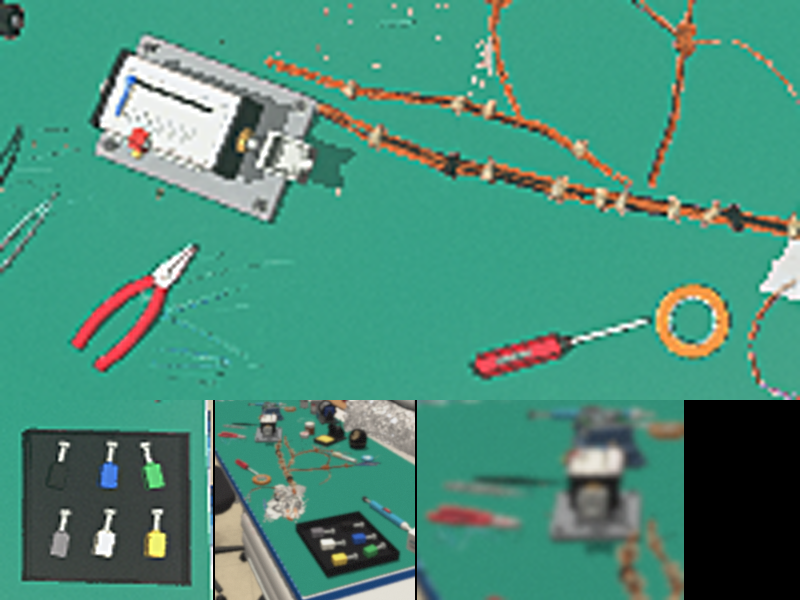

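View pics/side0.png

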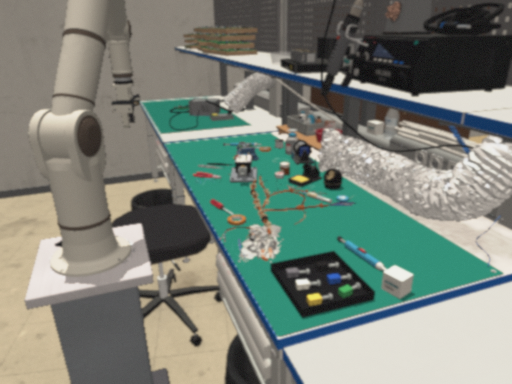

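The top view crop shows the tester on the robot's left (fork around top pixel row 179, column 172), with the fork opening towards -y. The red marker is near row 175, column 135 and the blue pointer near row 163, column 131. The yellow pin is the right-hand front pin in the tray, near row 209, column 417. The side view adds the hose over the back of the bench. I'll start the swing towards the tray.

Request:
carry_out([
  [[0, 0, -0.125, 32, -27, 5, 100], [0, 0, -0.25, 63, -54, 10, 100], [0, 0, -0.37, 94, -81, 15, 100], [0, 0, -0.49, 125, -108, 20, 100], [0, 0, -0.62, 156, -135, 24, 100]],
])

```text
clock: 2.12
ee_pos: [0.3317, 0.4898, 0.2513]
tool_rot: [3.141, -0.0, 2.249]
wrist_force: [0.7, -0.2, 0.5]
finger_gap: 1.0
```

Request:
carry_out([
  [[0, 0, -0.12, 18, -36, 0, 100], [0, 0, -0.24, 36, -72, 0, 100], [0, 0, -0.36, 54, -108, 0, 100], [0, 0, -0.48, 72, -144, 0, 100], [0, 0, -0.6, 90, -180, 0, 100]],
])

```text
clock: 2.53
ee_pos: [0.4211, 0.3094, 0.2511]
tool_rot: [3.141, -0.001, 1.649]
wrist_force: [0.5, 0.9, 1.2]
finger_gap: 0.995
```

Request:
carry_out([
  [[0, 0, -0.12, 6, -41, 0, 100], [0, 0, -0.24, 12, -81, 0, 100], [0, 0, -0.36, 18, -122, 0, 100], [0, 0, -0.48, 24, -162, 0, 100], [0, 0, -0.6, 30, -203, 0, 100]],
])

```text
clock: 2.95
ee_pos: [0.4504, 0.1064, 0.2511]
tool_rot: [3.141, -0.001, 1.049]
wrist_force: [1.4, 0.5, -0.4]
finger_gap: 0.998
```

Request:
carry_out([
  [[0, 0, -0.12, 0, -41, 0, 100], [0, 0, -0.24, 0, -81, 0, 100], [0, 0, -0.36, 0, -122, 0, 100], [0, 0, -0.48, 0, -162, 0, 100], [0, 0, -0.6, 0, -203, 0, 100]],
])

```text
clock: 3.37
ee_pos: [0.4502, -0.0965, 0.2512]
tool_rot: [3.141, -0.001, 0.449]
wrist_force: [-0.2, 0.3, 0.1]
finger_gap: 1.001
```

Request:
carry_out([
  [[0, 0, -0.11, 0, -41, 0, 100], [0, 0, -0.22, 0, -81, 0, 100], [0, 0, -0.33, 0, -122, 0, 100], [0, 0, -0.44, 0, -162, 0, 100], [0, 0, -0.55, 0, -203, 0, 100]],
])

```text
clock: 3.78
ee_pos: [0.4504, -0.2995, 0.2511]
tool_rot: [-3.142, -0.001, -0.1]
wrist_force: [1.2, -0.6, 0.9]
finger_gap: 1.004
```

Request:
carry_out([
  [[0, 0, 0, 10, -38, -10, 100], [0, 0, 0, 20, -76, -20, 100], [0, 0, 0, 28, -112, -30, 100], [0, 0, 0, 28, -120, -60, 100], [0, 0, 0, 28, -120, -70, 100]],
])

```text
clock: 4.2
ee_pos: [0.4761, -0.4206, 0.1772]
tool_rot: [3.141, 0.004, -0.099]
wrist_force: [-0.4, 1.5, -0.2]
finger_gap: 0.998
```

Run:
```python
from h import *
np.set_printoptions(precision=4,suppress=True)
s=robot.snapshot("wrist");save(s,"w1.png");print(s["world_from_camera"]);print(robot.get_obs()["ee_pos"])
for d in robot.regions_of(s,"yellow_pin")[:2]:
    m=d["region"];c=cloud(s,m);print(d["conf"],d["bbox"],np.median(c,0))
for k,z in [("pin_grip",.012),("pin_head",.012),("yellow_pin",.003)]:
    for d in robot.mark_of(s,k)[:2]: print(k,d["conf"],d["location"],P(s,*d["location"],z))
hsv=cv2.cvtColor(s["image"],cv2.COLOR_RGB2HSV)
m=cv2.inRange(hsv,(18,110,100),(34,255,255))>0
n,l,st,ce=cv2.connectedComponentsWithStats(m.astype(np.uint8))
i=1+np.argmax(st[1:,4]);m=l==i;print(st[i])
c=cloud(s,m);t=c[np.abs(c[:,2]-np.percentile(c[:,2],90))<.004];print("top z",np.median(t[:,2]),len(t))
print(cv2.minAreaRect((t[:,:2]*1000).astype(np.float32)))
```

```text
[[-0.0996 -0.9614 -0.2567  0.5458]
 [-0.995   0.0966  0.024  -0.4279]
 [ 0.0017  0.2578 -0.9662  0.335 ]
 [ 0.      0.      0.      1.    ]]
[ 0.4757 -0.4174  0.1759]
0.87 [243.0, 122.4, 21.5, 60.2] [ 0.4921 -0.4246  0.0202]
pin_grip 0.75 [165.8, 250.9] [ 0.4844 -0.4206  0.012 ]
pin_head 0.93 [128.5, 255.3] [ 0.5197 -0.4283  0.012 ]
yellow_pin 0.76 [164.3, 256.0] [ 0.4837 -0.4256  0.003 ]
[243 148  22  35 722]
top z 0.0207847710842812 656
((485.54412841796875, -423.1823425292969), (20.126171112060547, 31.88481903076172), 84.74991607666016)
```

View pics/w1.png

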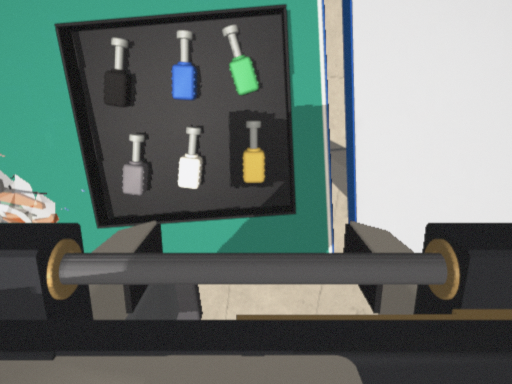

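Run:
```python
from h import *
np.set_printoptions(precision=4,suppress=True,linewidth=150)
s=robot.snapshot("wrist")
c=cloud(s,np.ones((384,512),bool))
q=c[(abs(c[:,0]-.484)<.012)&(c[:,1]<-.34)&(c[:,1]>-.5)&(c[:,2]<.06)]
for y in np.arange(-.48,-.34,.003):
    k=q[(q[:,1]>=y)&(q[:,1]<y+.003)]
    if len(k): print(round(y,3),len(k),np.percentile(k[:,2],[10,50,90]))
print(robot.get_obs()["ee_pos"],robot.get_obs()["tool_rot"])
```

```text
-0.48 66 [0.0014 0.0021 0.0029]
-0.477 72 [0.0012 0.0021 0.0032]
-0.474 68 [0.0012 0.0021 0.0032]
-0.471 70 [0.0012 0.0021 0.0029]
-0.468 71 [0.0013 0.0021 0.0031]
-0.465 24 [0.0017 0.0025 0.0031]
-0.462 50 [0.0252 0.0261 0.0268]
-0.459 136 [0.0027 0.0116 0.0257]
-0.456 71 [0.0025 0.0032 0.0039]
-0.453 68 [0.0022 0.0033 0.0042]
-0.45 67 [0.0022 0.003  0.004 ]
-0.447 71 [0.0023 0.0032 0.0041]
-0.444 70 [0.0022 0.0031 0.0039]
-0.441 68 [0.0022 0.0031 0.0041]
-0.438 69 [0.0022 0.0031 0.0041]
-0.435 55 [0.0025 0.019  0.021 ]
-0.432 75 [0.0199 0.0208 0.0218]
-0.429 77 [0.0202 0.0212 0.0221]
-0.426 76 [0.0203 0.021  0.0222]
-0.423 77 [0.0204 0.0211 0.0222]
-0.42 75 [0.0203 0.0212 0.0221]
-0.417 74 [0.0191 0.0204 0.0215]
-0.414 68 [0.0025 0.0038 0.0198]
-0.411 68 [0.0022 0.003  0.0038]
-0.408 66 [0.0022 0.0031 0.0038]
-0.405 67 [0.002  0.0029 0.0041]
-0.402 69 [0.0017 0.0031 0.0039]
-0.399 68 [0.0022 0.003  0.0039]
-0.396 67 [0.0021 0.0031 0.0041]
-0.393 70 [0.0022 0.0029 0.0041]
-0.39 66 [0.0019 0.0029 0.0039]
-0.387 69 [0.002  0.0032 0.0043]
-0.384 66 [0.0023 0.003  0.0042]
-0.381 66 [0.0021 0.0031 0.0042]
-0.378 68 [0.0024 0.0031 0.0038]
-0.375 87 [0.0022 0.0032 0.0163]
-0.372 101 [0.0031 0.0179 0.0212]
-0.369 77 [0.019  0.0208 0.0217]
-0.366 74 [0.0199 0.0211 0.022 ]
-0.363 78 [0.0202 0.021  0.0219]
-0.36 68 [0.0203 0.021  0.0219]
-0.357 78 [0.02   0.0207 0.0218]
-0.354 55 [0.0196 0.0205 0.0215]
-0.351 29 [0.0023 0.019  0.0203]
-0.348 48 [0.0022 0.003  0.0039]
-0.345 69 [0.0022 0.003  0.0038]
-0.342 40 [0.0019 0.0028 0.0041]
[ 0.4798 -0.4171  0.1825] [ 3.1412 -0.0025 -0.0933]
```

The wrist view shows the yellow grip near (252, 165) and its head at (254, 124), lined up with the tool at yaw -0.10. The tray wall is only about 25 mm beyond the grip, so I'll narrow the opening before descending.

Request:
carry_out([
  [[0, 0, 0, 3, -1, -30, 35], [0, 0, 0, 6, -2, -60, 35], [0, 0, 0, 7, -2, -85, 35], [0, 0, 0, 7, -2, -100, 35], [0, 0, 0, 7, -2, -100, 35]],
])

```text
clock: 4.92
ee_pos: [0.4846, -0.4175, 0.0785]
tool_rot: [-3.139, 0.003, -0.094]
wrist_force: [0.1, 0.5, 0.2]
finger_gap: 0.685
```

Request:
carry_out([
  [[0, 0, 0, 0, 0, 0, 35], [0, 0, 0, 0, 0, 0, 35], [0, 0, 0, 0, 0, 0, 35], [0, 0, 0, 0, 0, 0, 35]],
])

```text
clock: 5.25
ee_pos: [0.4864, -0.4207, 0.0827]
tool_rot: [3.14, -0.003, -0.095]
wrist_force: [-0.9, 1.1, -0.4]
finger_gap: 0.401
```

Run:
```python
from h import *
np.set_printoptions(precision=4,suppress=True,linewidth=150)
s=robot.snapshot("wrist");save(s,"w2.png")
o=robot.get_obs();print(o["ee_pos"],o["tool_rot"],o["finger_gap"])
hsv=cv2.cvtColor(s["image"],cv2.COLOR_RGB2HSV)
m=cv2.inRange(hsv,(18,110,80),(34,255,255))
n,l,st,ce=cv2.connectedComponentsWithStats(m);i=1+np.argmax(st[1:,4]);print(st[i])
c=cloud(s,l==i);t=c[abs(c[:,2]-.021)<.003];print(len(t),t.min(0),t.max(0),cv2.minAreaRect((t[:,:2]*1000).astype(np.float32)))
for k in ["pin_grip","pin_head"]:
    for d in robot.mark_of(s,k)[:1]: print(k,d["conf"],d["location"],P(s,*d["location"],.012))
c=cloud(s,np.ones((384,512),bool))
w=c[(abs(c[:,2]-.026)<.0015)&(abs(c[:,0]-.485)<.03)&(c[:,1]<-.445)];print("wall",len(w),np.percentile(w[:,1],[5,50,95]) if len(w) else "")
```

```text
[ 0.4862 -0.4205  0.0823] [ 3.1404 -0.0023 -0.0952] 0.3719833741266156
[ 113  309  356   11 2072]Traceback (most recent call last):
  File "<stdin>", line 8, in <module>
    return umr_minimum(a, axis, None, out, keepdims, initial, where)
ValueError: zero-size array to reduction operation minimum which has no identity
```

View pics/w2.png

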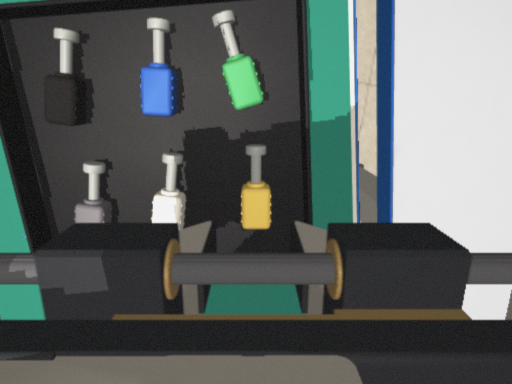

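Run:
```python
from h import *
np.set_printoptions(precision=4,suppress=True,linewidth=150)
s=robot.snapshot("wrist")
o=robot.get_obs();print(o["ee_pos"],o["tool_rot"],o["finger_gap"])
hsv=cv2.cvtColor(s["image"],cv2.COLOR_RGB2HSV)
m=cv2.inRange(hsv,(18,110,60),(34,255,255));m[260:]=0
c=cloud(s,m>0);t=c[abs(c[:,2]-.021)<.003];print(len(t),t.min(0),t.max(0),cv2.minAreaRect((t[:,:2]*1000).astype(np.float32)))
for k in ["pin_grip","pin_head"]:
    for d in robot.mark_of(s,k)[:1]: print(k,d["conf"],d["location"],P(s,*d["location"],.012))
c=cloud(s,np.ones((384,512),bool))
w=c[(abs(c[:,2]-.026)<.0015)&(abs(c[:,0]-.485)<.03)&(c[:,1]<-.445)];print("wall",len(w),np.percentile(w[:,1],[5,50,95]) if len(w) else "")
```

```text
[ 0.486  -0.4203  0.0819] [ 3.1408 -0.0017 -0.0952] 0.3582307665059972
1189 [ 0.4695 -0.434   0.018 ] [ 0.5016 -0.412   0.0231] ((485.81317138671875, -423.14208984375), (20.244464874267578, 31.372472763061523), 84.8122329711914)
pin_grip 0.69 [204.1, 255.0] [ 0.4853 -0.4229  0.012 ]
pin_head 0.88 [153.3, 255.2] [ 0.5213 -0.4264  0.012 ]
wall 293 [-0.461  -0.4595 -0.4582]
```

Request:
carry_out([
  [[0, 0, 0, 0, -0.5, -25, 34], [0, 0, 0, 0, -0.5, -45, 34], [0, 0, 0, 0, -0.5, -55, 34], [0, 0, 0, 0, -0.5, -58, 34], [0, 0, 0, 0, -0.5, -58, 34]],
])

```text
clock: 5.87
ee_pos: [0.4848, -0.42, 0.0219]
tool_rot: [-3.141, 0.002, -0.095]
wrist_force: [-0.0, 0.5, 1.3]
finger_gap: 0.342
```

Request:
carry_out([
  [[0, 0, 0, 0, 0, -5, 34], [0, 0, 0, 0, 0, -10, 34], [0, 0, 0, 0, 0, -15, 34], [0, 0, 0, 0, 0, -16, 34], [0, 0, 0, 0, 0, -16, 34]],
])

```text
clock: 6.28
ee_pos: [0.4853, -0.4201, 0.0064]
tool_rot: [-3.141, 0.0, -0.095]
wrist_force: [-0.2, -0.0, 0.1]
finger_gap: 0.338
```

Request:
carry_out([
  [[0, 0, 0, 0, 0, 0, 0], [0, 0, 0, 0, 0, 0, 0], [0, 0, 0, 0, 0, 0, 0], [0, 0, 0, 0, 0, 0, 0], [0, 0, 0, 0, 0, 0, 0]],
], grip_force=40)

```text
clock: 6.7
ee_pos: [0.4856, -0.4206, 0.007]
tool_rot: [3.141, -0.001, -0.095]
wrist_force: [-0.0, -0.7, 1.6]
finger_gap: 0.213
```

Request:
carry_out([
  [[0, 0, 0, 0, 0, 0, 0], [0, 0, 0, 0, 0, 10, 0], [0, 0, 0, 0, 0, 25, 0], [0, 0, 0, 0, 0, 50, 0], [0, 0, 0, 0, 0, 80, 0]],
])

```text
clock: 7.12
ee_pos: [0.4845, -0.4196, 0.0873]
tool_rot: [-3.14, 0.002, -0.095]
wrist_force: [1.3, 0.3, 0.9]
finger_gap: 0.214
```

Request:
carry_out([
  [[0, 0, 0, 0, 0, 30, 0], [0, 0, 0, 0, 0, 60, 0], [0, 0, 0, 0, 0, 80, 0], [0, 0, 0, 0, 0, 90, 0], [0, 0, 0, 0, 0, 90, 0]],
])

```text
clock: 7.53
ee_pos: [0.4869, -0.4218, 0.1807]
tool_rot: [3.139, -0.005, -0.095]
wrist_force: [0.6, -0.6, -0.9]
finger_gap: 0.216
```

Run:
```python
from h import *
np.set_printoptions(precision=4,suppress=True,linewidth=150)
s=robot.snapshot("wrist");save(s,"w3.png")
o=robot.get_obs();print(o["clock"],o["ee_pos"],o["tool_rot"],o["finger_gap"])
for k in ["pin_grip","pin_head"]:
    for d in robot.mark_of(s,k)[:1]: print(k,d["conf"],d["location"],P(s,*d["location"],o["ee_pos"][2]+.006))
```

```text
7.5833 [ 0.4861 -0.4207  0.1784] [ 3.1405 -0.0026 -0.0951] 0.21397030684775734
pin_grip 0.56 [248.7, 248.3] [ 0.4858 -0.42    0.1844]
pin_head 0.65 [174.8, 253.2] [ 0.5228 -0.426   0.1844]
```

View pics/w3.png

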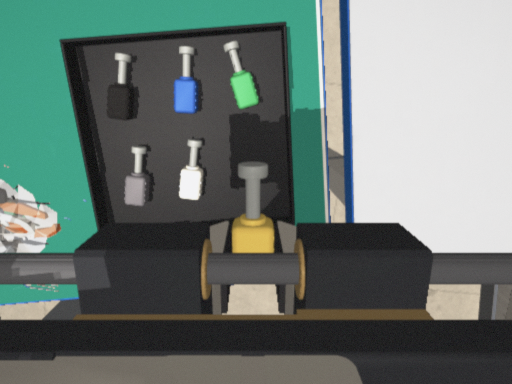

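The pin is held square in the jaws, with the grip near (253, 235) and the head at (253, 170). The other five pins are still in the tray. Next I'll cross in front of the hose to a spot short of the fork.

Request:
carry_out([
  [[0, 0, 0.08, -9, 36, 6, 0], [0, 0, 0.16, -18, 72, 12, 0], [0, 0, 0.24, -27, 108, 18, 0], [0, 0, 0.32, -36, 144, 24, 0], [0, 0, 0.4, -45, 180, 30, 0]],
])

```text
clock: 8.1
ee_pos: [0.4386, -0.2381, 0.2049]
tool_rot: [-3.139, 0.003, 0.309]
wrist_force: [1.3, 1.3, 0.3]
finger_gap: 0.215
```

Request:
carry_out([
  [[0, 0, 0.1, 0, 40, 2, 0], [0, 0, 0.2, 0, 80, 4, 0], [0, 0, 0.3, 0, 120, 6, 0], [0, 0, 0.4, 0, 160, 8, 0], [0, 0, 0.5, 0, 200, 10, 0]],
])

```text
clock: 8.52
ee_pos: [0.4388, -0.0384, 0.2154]
tool_rot: [-3.14, 0.002, 0.81]
wrist_force: [1.3, 0.0, -0.2]
finger_gap: 0.213
```

Request:
carry_out([
  [[0, 0, 0.08, 4, 40, 0, 0], [0, 0, 0.16, 8, 80, 0, 0], [0, 0, 0.24, 12, 120, 0, 0], [0, 0, 0.32, 16, 160, 0, 0], [0, 0, 0.405, 20, 200, 0, 0]],
])

```text
clock: 8.93
ee_pos: [0.459, 0.1613, 0.215]
tool_rot: [-3.139, 0.002, 1.214]
wrist_force: [0.9, -0.5, -0.1]
finger_gap: 0.211
```

Request:
carry_out([
  [[0, 0, 0, 20, 25, 0, 0], [0, 0, 0, 40, 45, 0, 0], [0, 0, 0, 50, 55, 0, 0], [0, 0, 0, 54, 58, 0, 0], [0, 0, 0, 54, 58, 0, 0]],
])

```text
clock: 9.35
ee_pos: [0.5139, 0.2179, 0.2147]
tool_rot: [-3.139, 0.002, 1.211]
wrist_force: [0.3, -0.7, -0.1]
finger_gap: 0.215
```

Request:
carry_out([
  [[0, 0, 0, 0, 0, 0, 0], [0, 0, 0, 0, 0, 0, 0], [0, 0, 0, 0, 0, 0, 0], [0, 0, 0, 0, 0, 0, 0], [0, 0, 0, 0, 0, 0, 0]],
])

```text
clock: 9.77
ee_pos: [0.5143, 0.2171, 0.217]
tool_rot: [3.141, -0.0, 1.209]
wrist_force: [0.4, 0.0, -0.2]
finger_gap: 0.212
```

Run:
```python
from h import *
np.set_printoptions(precision=4,suppress=True,linewidth=150)
s=robot.snapshot("wrist");save(s,"w4.png")
np.savez("w4.npz",**{k:v for k,v in s.items() if k!="shot"})
o=robot.get_obs();print(o["clock"],o["ee_pos"],o["tool_rot"],o["finger_gap"])
for k,z in [("pin_grip",o["ee_pos"][2]+.0055),("pin_head",o["ee_pos"][2]+.0055),("rest_point",.056),("fork_seat",.056),("tester",0),("pointer",.08),("mark",.085)]:
    for d in robot.mark_of(s,k)[:2]: print(k,d["conf"],d["location"],P(s,*d["location"],z),P(s,*d["location"]))
for k in ["tester","fork","marker"]:
    for d in robot.regions_of(s,k)[:2]:
        c=cloud(s,d["region"]);print(k,d["conf"],d["bbox"],np.median(c,0) if len(c) else "")
```

```text
9.8167 [0.5144 0.2172 0.217 ] [ 3.1413 -0.0003  1.2093] 0.2125619670651414
pin_grip 0.81 [248.4, 250.9] [0.5141 0.2153 0.2225] [0.5157 0.2194 0.232 ]
pin_head 0.94 [179.2, 255.0] [0.5283 0.2472 0.2225] [0.5287 0.2486 0.229 ]
tester 0.88 [232.8, 2.1, 38.9, 8.7] [0.5685 0.3567 0.0513]
fork 0.78 [232.9, 0.1, 40.1, 9.4] [0.5692 0.3571 0.0511]
marker 0.31 [231.1, 161.1, 41.2, 90.5] [0.5226 0.2293 0.2285]
```

View pics/w4.png

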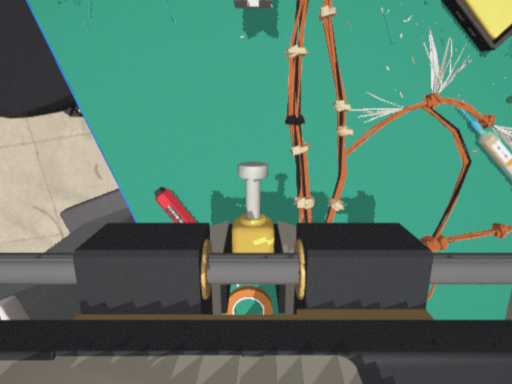

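The wrist view only just shows the fork at the top edge (253, 3); the pin is still straight in the jaws. I'll move forward and up to see the whole tester.

Request:
carry_out([
  [[0, 0, 0, 12, 32, 18, 0], [0, 0, 0, 24, 64, 36, 0], [0, 0, 0, 36, 96, 52, 0], [0, 0, 0, 46, 122, 60, 0], [0, 0, 0, 48, 128, 60, 0]],
])

```text
clock: 10.73
ee_pos: [0.5633, 0.3524, 0.279]
tool_rot: [3.14, -0.007, 1.215]
wrist_force: [-1.0, 1.4, -0.5]
finger_gap: 0.215
```

Request:
carry_out([
  [[0, 0, 0, 0, 0, 0, 0], [0, 0, 0, 0, 0, 0, 0], [0, 0, 0, 0, 0, 0, 0], [0, 0, 0, 0, 0, 0, 0], [0, 0, 0, 0, 0, 0, 0]],
])

```text
clock: 11.15
ee_pos: [0.5625, 0.3439, 0.2765]
tool_rot: [-3.142, 0.001, 1.208]
wrist_force: [-0.7, 0.2, 0.7]
finger_gap: 0.213
```

Run:
```python
from h import *
np.set_printoptions(precision=4,suppress=True,linewidth=150)
s=robot.snapshot("wrist");save(s,"w5.png")
np.savez("w5.npz",**{k:v for k,v in s.items() if k!="shot"})
o=robot.get_obs();print(o["clock"],o["ee_pos"],o["tool_rot"],o["finger_gap"])
for k,z in [("pin_grip",o["ee_pos"][2]+.0055),("pin_head",o["ee_pos"][2]+.0055),("rest_point",.056),("fork_seat",.056),("tester",0),("pointer",.08),("mark",.085)]:
    for d in robot.mark_of(s,k)[:2]: print(k,d["conf"],d["location"],P(s,*d["location"],z),P(s,*d["location"]))
for k in ["tester","fork","marker"]:
    for d in robot.regions_of(s,k)[:2]:
        c=cloud(s,d["region"]);print(k,d["conf"],d["bbox"],np.median(c,0) if len(c) else "")
cv2.imwrite("pics/w5b.png",cv2.resize(s["image"][:220,130:420,::-1],None,fx=2.7,fy=2.7,interpolation=cv2.INTER_CUBIC))
```

```text
11.2 [0.5625 0.3443 0.2767] [3.1416 0.0005 1.2082] 0.21433113743441262
pin_head 0.77 [175.8, 253.5] [0.5764 0.3758 0.2822] [0.5769 0.377  0.2877]
rest_point 0.86 [144.8, 252.2] [0.5708 0.3626 0.056 ] [0.5705 0.3619 0.0501]
fork_seat 0.64 [146.9, 249.4] [0.567  0.3615 0.056 ] [0.5667 0.3608 0.0504]
tester 0.95 [87.6, 249.9] [0.5907 0.4228 0.    ] [0.5902 0.4201 0.079 ]
tester 0.68 [142.4, 251.3] [0.5683 0.3592 0.    ] [0.5704 0.3643 0.0459]
mark 0.64 [30.9, 234.0] [0.5945 0.4736 0.085 ] [0.5946 0.4748 0.0783]
tester 0.58 [202.3, 0.0, 98.7, 155.1] [0.5983 0.4397 0.0762]
fork 0.57 [237.6, 2.0, 32.8, 154.8] [0.5761 0.3746 0.0587]
marker 0.82 [211.5, 19.7, 19.0, 19.5] [0.5834 0.4818 0.0869]
```

View pics/w5b.png

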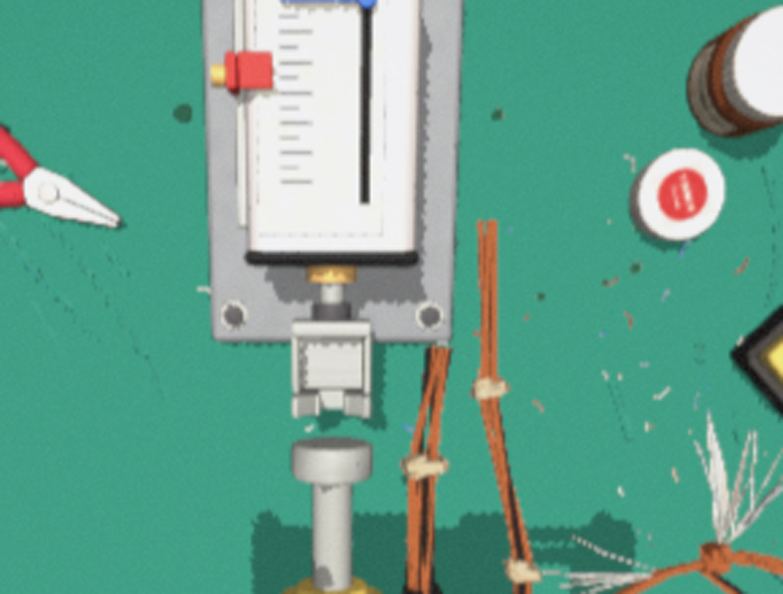

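Run:
```python
from h import *
np.set_printoptions(precision=4,suppress=True,linewidth=150)
s=dict(np.load("w5.npz"))
Q=lambda x,y,z=None:P(s,y/2.7,130+x/2.7,z)
for n,a in dict(b1=(234,315),b2=(429,315),mark=(250,71),ptr_top=(365,3),bar_top=(300,3),gl=(249,240),gr=(414,240),gl2=(247,60),gr2=(413,60),front=(330,400),prL=(306,400),prR=(357,400),pocket=(331,365)).items(): print(n,Q(*a))
c=cloud(s,np.ones((384,512),bool))
# gauge top outline -> yaw ; base outline
R=(c[:,0]>.5)&(c[:,0]<.72)&(c[:,1]>.33)&(c[:,1]<.6)
def rect(m):
    p=c[R&m];r=cv2.minAreaRect((p[:,:2]*1000).astype(np.float32));return len(p),r
print("gauge",rect(abs(c[:,2]-.079)<.003),"base",rect((c[:,2]>.005)&(c[:,2]<.014)))
yaw=1.211
ax=np.array([np.cos(yaw),np.sin(yaw)]);ay=np.array([-ax[1],ax[0]])
def fity(m,name):
    p=c[R&m][:,:2]; u=p@ax; v=p@ay; B=np.arange(u.min(),u.max(),.004); L=[];H=[];X=[]
    for b in B:
        k=v[(u>=b)&(u<b+.004)]
        if len(k)>20: X.append(b);L.append(np.percentile(k,1));H.append(np.percentile(k,99))
    if len(X)>3: print(name,"u",u.min(),u.max(),"slopes",np.polyfit(X,L,1),np.polyfit(X,H,1),"v",np.median(L),np.median(H))
fity((abs(c[:,2]-.079)<.003),"gauge")
fity((c[:,2]>.005)&(c[:,2]<.014),"base")
f=c[R&(c[:,2]>.04)&(c[:,2]<.085)];u=f[:,:2]@ax
S=np.array([.568,.3585])@ax
for b in np.arange(S-.02,S+.06,.003):
    k=f[(u>=b)&(u<b+.003)]
    if len(k): v=k[:,:2]@ay;print(round((b-S)*1000,1),len(k),"z",np.percentile(k[:,2],[5,50,95]),"v",np.percentile(v,[2,50,98]))
print("S",S,np.array([.568,.3585])@ay)
```

```text
b1 [0.5413 0.4051 0.0207]
b2 [0.6226 0.3741 0.0187]
mark [0.5858 0.4806 0.0878]
ptr_top [0.6311 0.4869 0.0856]
bar_top [0.6104 0.4962 0.0802]
gl [0.5633 0.4291 0.0752]
gr [0.6218 0.4069 0.0747]
gl2 [0.5862 0.4843 0.0873]
gr2 [0.6415 0.4651 0.079 ]
front [0.5692 0.3584 0.0508]
prL [0.5613 0.3644 0.0714]
prR [0.5804 0.3574 0.0731]
pocket [0.5746 0.3714 0.0448]
gauge (6019, ((589.8995361328125, 426.7864685058594), (148.64967346191406, 74.04999542236328), 70.25401306152344)) base (2525, ((606.3776245117188, 429.8866271972656), (207.55043029785156, 202.6468505859375), 3.9062626361846924))
gauge u 0.5330979280028577 0.6811147770614019 slopes [-0.0014 -0.4364] [ 0.0203 -0.3887] v -0.43727331080152126 -0.3771874662769528
base u 0.5130065631675524 0.6982899781862069 slopes [ 0.1779 -0.5822] [ 0.2816 -0.5303] v -0.4755833303579684 -0.3529968016567306
-5.0 29 z [0.0498 0.0698 0.0765] v [-0.4207 -0.4075 -0.392 ]
-2.0 85 z [0.0496 0.0698 0.0764] v [-0.4213 -0.4063 -0.3915]
1.0 84 z [0.0491 0.0691 0.0764] v [-0.4213 -0.4069 -0.3915]
4.0 131 z [0.0445 0.0483 0.0727] v [-0.4211 -0.4052 -0.3911]
7.0 
[... 435 characters left out ...]
065  0.0663 0.0675] v [-0.4218 -0.4065 -0.3915]
31.0 94 z [0.0443 0.0655 0.0672] v [-0.4216 -0.4054 -0.3914]
34.0 43 z [0.0582 0.0626 0.0646] v [-0.4141 -0.4065 -0.3988]
37.0 44 z [0.0576 0.0628 0.0648] v [-0.4141 -0.4065 -0.3989]
40.0 31 z [0.0555 0.0603 0.0618] v [-0.4125 -0.4065 -0.4006]
43.0 18 z [0.0581 0.0603 0.062 ] v [-0.4109 -0.4065 -0.4022]
46.0 27 z [0.0579 0.0603 0.0619] v [-0.4109 -0.4065 -0.4022]
49.0 54 z [0.0587 0.0645 0.0664] v [-0.4163 -0.4071 -0.3979]
52.0 53 z [0.06   0.0642 0.0667] v [-0.4163 -0.4076 -0.3981]
55.0 190 z [0.0782 0.0799 0.0812] v [-0.438  -0.4066 -0.3762]
58.0 192 z [0.078  0.0796 0.0809] v [-0.438  -0.4066 -0.376 ]
S 0.5355282161167461 -0.4054081643761206
```

The crop shows the fork centred at about column 331 and the head at column 332. The red marker is near (250, 71), and the blue pointer is half cut off at the top edge. I'll move 40 mm further forward to see the pointer fully.

Request:
carry_out([
  [[0, 0, 0, 7, 18.7, 0, 0], [0, 0, 0, 12, 32, 0, 0], [0, 0, 0, 14, 37.5, 0, 0], [0, 0, 0, 14, 37.5, 0, 0], [0, 0, 0, 14, 37.5, 0, 0]],
])

```text
clock: 12.12
ee_pos: [0.5763, 0.3828, 0.2763]
tool_rot: [-3.141, 0.001, 1.21]
wrist_force: [0.7, -0.8, 0.3]
finger_gap: 0.21
```

Request:
carry_out([
  [[0, 0, 0, 0, 0, 0, 0], [0, 0, 0, 0, 0, 0, 0], [0, 0, 0, 0, 0, 0, 0], [0, 0, 0, 0, 0, 0, 0], [0, 0, 0, 0, 0, 0, 0]],
])

```text
clock: 12.53
ee_pos: [0.5765, 0.3828, 0.2769]
tool_rot: [3.141, -0.0, 1.209]
wrist_force: [0.2, -0.5, 0.7]
finger_gap: 0.216
```

Run:
```python
from h import *
np.set_printoptions(precision=4,suppress=True,linewidth=150)
s=robot.snapshot("wrist");np.savez("w6.npz",**{k:v for k,v in s.items() if k!="shot"})
o=robot.get_obs();print(o["clock"],o["ee_pos"],o["tool_rot"],o["finger_gap"])
yaw=1.211;ax=np.array([np.cos(yaw),np.sin(yaw)]);ay=np.array([-ax[1],ax[0]])
uv=lambda p:np.array([p[0]*ax[0]+p[1]*ax[1],p[0]*ay[0]+p[1]*ay[1],p[2]])
for k,z in [("pointer",.085),("mark",.085)]:
    for d in robot.mark_of(s,k)[:2]: print(k,d["conf"],d["location"],uv(P(s,*d["location"],z)),P(s,*d["location"])[2])
print("tcp uv",uv(o["ee_pos"]))
hsv=cv2.cvtColor(s["image"],cv2.COLOR_RGB2HSV);hsv[180:]=0
for n,lo,hi in [("red",(0,150,110),(8,255,255)),("blue",(100,130,80),(125,255,255))]:
    m=cv2.inRange(hsv,lo,hi);k,l,st,ce=cv2.connectedComponentsWithStats(m)
    for i in range(1,k):
        if st[i,4]>25:
            c=cloud(s,l==i);q=np.array([uv(p) for p in c]);print(n,st[i],"med",np.median(q,0),"u rng",np.percentile(q[:,0],[3,97]),"v rng",np.percentile(q[:,1],[3,97]))
c=cloud(s,np.ones((384,512),bool));q=np.c_[c[:,:2]@ax,c[:,:2]@ay,c[:,2]]
T=uv(o["ee_pos"])
h=q[(q[:,2]>T[2]-.02)&(q[:,2]<T[2]+.02)&(q[:,0]>T[0]+.016)&(abs(q[:,1]-T[1])<.012)]
for b in np.arange(T[0]+.016,T[0]+.05,.003):
    k=h[(h[:,0]>=b)&(h[:,0]<b+.003)]
    if len(k)>5: print("pin",round((b-T[0])*1000,1),len(k),(np.percentile(k[:,1],[2,50,98])-T[1])*1000,(np.percentile(k[:,2],[5,95])-T[2])*1000)
cv2.imwrite("pics/w6b.png",cv2.resize(s["image"][:240,150:360,::-1],None,fx=2.5,fy=2.5,interpolation=cv2.INTER_CUBIC))
f=q[(abs(q[:,1]+.4064)<.02)&(q[:,2]>.03)&(q[:,2]<.1)]
for b in np.arange(.525,.56,.002):
    k=f[(f[:,0]>=b)&(f[:,0]<b+.002)]
    if len(k)>5: print("fork",round(b,4),len(k),np.percentile(k[:,2],[5,50,95]),np.percentile(k[:,1],[2,98]))
```

```text
12.5833 [0.5765 0.3829 0.2769] [ 3.1414 -0.0001  1.2095] 0.21291747914897705
pointer 0.89 [46.4, 235.1] [ 0.6804 -0.3898  0.085 ] 0.08442918769733976
mark 0.52 [76.5, 236.9] [ 0.6528 -0.3911  0.085 ] 0.0806086334093733
tcp uv [ 0.5613 -0.4048  0.2769]
red [216  67  16  12 177] med [ 0.6569 -0.3778  0.087 ] u rng [0.6522 0.6615] v rng [-0.3855 -0.3709]
red [372 101  11  16  90] med [ 0.6186 -0.5544  0.0194] u rng [0.6116 0.6279] v rng [-0.56 -0.55]
red [381 101   7  13  50] med [ 0.6233 -0.5649  0.0191] u rng [0.6162 0.6291] v rng [-0.5678 -0.561 ]
blue [  0   9  88 171 278] med [ 0.6419 -0.1453  0.0001] u rng [0.5369 0.7282] v rng [-0.1849 -0.0675]
blue [236  43  34   8  94] med [ 0.6802 -0.4129  0.0859] u rng [0.6775 0.6822] v rng [-0.4217 -0.3924]
pin 16.0 80 [-4.3732 -1.0539  1.7867] [6.2968 9.2709]
pin 19.0 90 [-4.3567 -1.5246  1.7599] [6.6179 9.3232]
pin 22.0 92 [-4.3406 -1.0722  2.237 ] [6.0102 9.2374]
pin 25.0 91 [-4.3453 -1.0791  2.2097] [5.9187 9.2759]
pin 28.0 96 [-4.341  -1.0872  2.1851] [6.0132 9.1946]
pin 31.0 78 [-4.3181 -1.0932  2.1522] [6.6599 9.3742]
pin 34.0 167 [-8.0114 -1.5441  5.29  ] [ 7.1967 12.4311]
pin 37.0 203 [-7.9644 -1.5477  5.2735] [ 6.5629 12.5437]
pin 40.0 120 [-6.6568 -1.1132  4.4517] [ 0.1058 11.7664]
fork 0.533 22 [0.0706 0.075  0.0764] [-0.4212 -0.3914]
fork 0.535 26 [0.072  0.0744 0.0762] [-0.4223 -0.3914]
fork 0.537 22 [0.07   0.0742 0.0762] [-0.4223 -0.3919]
fork 0.539 76 [0.0457 0.0658 0.0763] [-0.4213 -0.3912]
fork 0.541 9 [0.0569 0.0639 0.0653] [-0.4216 -0.3913]
fork 0.543 11 [0.0594 0.0642 0.0653] [-0.4216 -0.3911]
```

View pics/w6b.png

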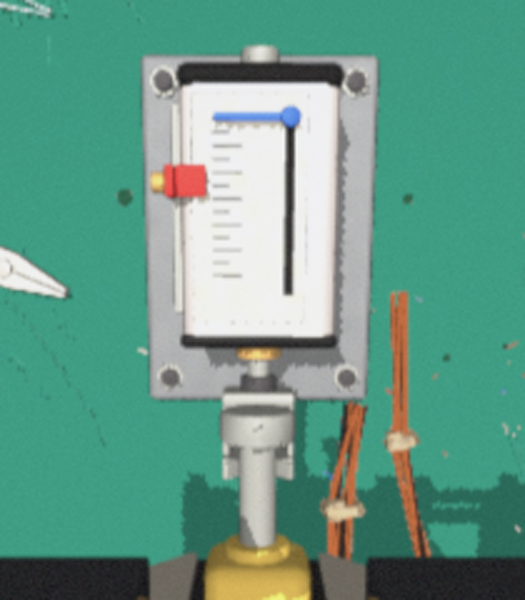

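The view shows the pointer bar at about (250, 117), the marker at (185, 181) and the fork directly under the held pin. The pointer has 23 mm to travel to reach the marker. Now I'll back off in line and come down above the slot.

Request:
carry_out([
  [[0, 0, 0, -10, -28, -20, 0], [0, 0, 0, -17.2, -46.7, -50, 0], [0, 0, 0, -17.2, -46.7, -90, 0], [0, 0, 0, -17.2, -46.7, -130, 0], [0, 0, 0, -17.2, -46.7, -160, 0]],
])

```text
clock: 13.1
ee_pos: [0.5582, 0.3352, 0.1142]
tool_rot: [-3.141, 0.001, 1.209]
wrist_force: [-0.2, -0.4, -1.1]
finger_gap: 0.21
```

Request:
carry_out([
  [[0, 0, 0, 0, 0, -8, 0], [0, 0, 0, 0, 0, -8, 0], [0, 0, 0, 0, 0, -8, 0], [0, 0, 0, 0, 0, -8, 0], [0, 0, 0, 0, 0, -8, 0]],
])

```text
clock: 13.52
ee_pos: [0.5611, 0.3376, 0.1116]
tool_rot: [3.139, -0.004, 1.21]
wrist_force: [0.5, 0.0, -0.1]
finger_gap: 0.213
```

```bash
cat > m.py <<'E'
from h import *
np.set_printoptions(precision=4,suppress=True,linewidth=150)
s=robot.snapshot("wrist")
o=robot.get_obs();print(o["clock"],o["ee_pos"],o["tool_rot"],o["finger_gap"],o["wrist_force"])
yaw=1.211;ax=np.array([np.cos(yaw),np.sin(yaw)]);ay=np.array([-ax[1],ax[0]])
T=np.array([o["ee_pos"][:2]@ax,o["ee_pos"][:2]@ay,o["ee_pos"][2]]);print("tcp uv",T)
c=cloud(s,np.ones((384,512),bool));q=np.c_[c[:,:2]@ax,c[:,:2]@ay,c[:,2]]
def bins(f,name):
    for b in np.arange(.515,.58,.002):
        k=f[(f[:,0]>=b)&(f[:,0]<b+.002)]
        if len(k)>8: print(name,round(b,4),len(k),"z",np.percentile(k[:,2],[5,50,95]),"v",np.percentile(k[:,1],[2,98]),np.percentile(k[:,1],[2,98]).mean())
n=(abs(q[:,1]+.4064)<.02)
bins(q[n&(q[:,2]>T[2]-.005)&(q[:,2]<T[2]+.02)],"pin")
bins(q[n&(q[:,2]>.04)&(q[:,2]<.079)],"fork")
cv2.imwrite("pics/m.png",cv2.resize(s["image"][:260,130:380,::-1],None,fx=2.2,fy=2.2))
E
python3 m.py
```

```text
13.5667 [0.5608 0.3375 0.1113] [ 3.139  -0.0035  1.2099] 0.21034449127522376 [ 0.4932 -0.1249  0.1497]
tcp uv [ 0.5133 -0.4061  0.1113]
pin 0.515 178 z [0.1242 0.1257 0.1272] v [-0.4172 -0.3977] -0.40744114244329055
pin 0.517 179 z [0.1243 0.1256 0.1269] v [-0.4171 -0.3978] -0.4074529982940458
pin 0.519 174 z [0.1242 0.1256 0.1267] v [-0.4171 -0.3977] -0.40738411180142253
pin 0.521 333 z [0.1139 0.1253 0.1298] v [-0.4194 -0.3955] -0.4074734057953389
pin 0.523 665 z [0.1142 0.1245 0.1302] v [-0.4258 -0.3883] -0.4070519346159671
pin 0.525 282 z [0.1131 0.1225 0.1252] v [-0.4159 -0.3987] -0.40729958297278046
pin 0.527 178 z [0.1148 0.1203 0.1234] v [-0.4132 -0.4016] -0.4073943321324209
pin 0.529 55 z [0.1177 0.1198 0.1213] v [-0.4106 -0.4044] -0.40750493765378376
pin 0.531 65 z [0.1169 0.1196 0.1207] v [-0.4106 -0.4039] -0.4072516759759726
pin 0.533 56 z [0.1173 0.1196 0.1208] v [-0.4106 -0.404 ] -0.4072644295066713
pin 0.535 63 z [0.1172 0.1196 0.1207] v [-0.4106 -0.404 ] -0.40726551568425573
pin 0.537 60 z [0.1173 0.1197 0.1209] v [-0.4106 -0.404 ] -0.4072742835468725
pin 0.539 64 z [
[... 1908 characters left out ...]
[0.0643 0.0658 0.0672] v [-0.4217 -0.3915] -0.40663509812150167
fork 0.565 185 z [0.0649 0.066  0.0671] v [-0.4221 -0.3912] -0.4066292311261077
fork 0.567 188 z [0.065  0.0661 0.0673] v [-0.4218 -0.3914] -0.406590050800953
fork 0.569 168 z [0.0464 0.0628 0.0658] v [-0.4206 -0.3921] -0.40632700595607985
fork 0.571 79 z [0.0583 0.0627 0.0645] v [-0.4143 -0.3989] -0.4065805958008153
fork 0.573 87 z [0.0573 0.0623 0.0641] v [-0.4143 -0.3989] -0.40659793235998826
fork 0.575 84 z [0.0583 0.0625 0.0646] v [-0.4138 -0.3994] -0.40658502106679706
fork 0.577 47 z [0.0586 0.0605 0.0619] v [-0.4112 -0.402 ] -0.40660222372729443
fork 0.579 64 z [0.058  0.0605 0.0618] v [-0.4112 -0.402 ] -0.406615183552828
```

Request:
carry_out([
  [[0, 0, 0, -0.6, 0.2, -12, 0], [0, 0, 0, -0.6, 0.2, -22, 0], [0, 0, 0, -0.6, 0.2, -24, 0], [0, 0, 0, -0.6, 0.2, -24, 0], [0, 0, 0, -0.6, 0.2, -24, 0]],
])

```text
clock: 13.98
ee_pos: [0.5582, 0.3363, 0.084]
tool_rot: [-3.141, 0.001, 1.21]
wrist_force: [0.2, 0.4, -2.1]
finger_gap: 0.215
```

Request:
carry_out([
  [[0, 0, 0, 0, 0, 0, 0], [0, 0, 0, 0, 0, 0, 0], [0, 0, 0, 0, 0, 0, 0], [0, 0, 0, 0, 0, 0, 0], [0, 0, 0, 0, 0, 0, 0]],
])

```text
clock: 14.4
ee_pos: [0.5588, 0.3367, 0.0849]
tool_rot: [3.141, -0.0, 1.21]
wrist_force: [0.1, -0.3, -0.5]
finger_gap: 0.211
```

```bash
python3 m.py | awk 'NR<3 || /0.531|0.533|0.535|0.537|0.539|0.543|0.547|0.549|0.551/'
```

```text
14.45 [0.5588 0.3367 0.0849] [ 3.1414 -0.0003  1.2098] 0.21723376558228796 [ 0.4907 -0.8976 -0.6776]
tcp uv [ 0.5119 -0.4045  0.0849]
pin 0.531 58 z [0.0905 0.0926 0.0941] v [-0.4088 -0.4022] -0.405471275653584
pin 0.533 60 z [0.0911 0.0928 0.0943] v [-0.4088 -0.4022] -0.40547458103860745
pin 0.535 63 z [0.0906 0.0929 0.0942] v [-0.4088 -0.4022] -0.40548424410529416
pin 0.537 64 z [0.0907 0.0926 0.0941] v [-0.4088 -0.4022] -0.40548419708960404
pin 0.539 59 z [0.0914 0.0929 0.0944] v [-0.4087 -0.4022] -0.4054940766579678
pin 0.543 65 z [0.0907 0.0926 0.094 ] v [-0.4087 -0.4022] -0.4054972548946897
pin 0.547 133 z [0.0922 0.0958 0.0975] v [-0.4124 -0.3991] -0.40575831388343236
pin 0.549 127 z [0.0918 0.0959 0.0972] v [-0.4124 -0.3991] -0.40577184762692686
pin 0.551 192 z [0.0853 0.0933 0.0969] v [-0.4119 -0.3996] -0.40575425431892637
fork 0.531 14 z [0.0502 0.0704 0.0749] v [-0.4213 -0.3959] -0.4085862893746219
fork 0.533 162 z [0.0518 0.0725 0.0761] v [-0.4219 -0.3911] -0.40652237730352037
fork 0.535 163 z [0.0667 0.0726 0.0762] v [-0.4215 -0.3916] -0.4065416633259923
fork 0.537 157 z [0.0676 0.0724 0.0762] v [-0.4215 -0.3911] -0.4062696321526329
fork 0.539 384 z [0.0462 0.0675 0.0756] v [-0.4216 -0.3911] -0.40635045508283973
fork 0.543 105 z [0.0443 0.0464 0.0648] v [-0.4223 -0.391 ] -0.40665325112921297
fork 0.547 186 z [0.0442 0.0455 0.0645] v [-0.4218 -0.3913] -0.406593698774228
fork 0.549 203 z [0.0442 0.0454 0.0644] v [-0.4216 -0.391 ] -0.406323752012347
fork 0.551 218 z [0.0444 0.0455 0.0646] v [-0.4216 -0.391 ] -0.40630562598576914
```

Request:
carry_out([
  [[0, 0, 0, 0.8, -0.3, -5, 0], [0, 0, 0, 0.8, -0.3, -10, 0], [0, 0, 0, 0.8, -0.3, -15, 0], [0, 0, 0, 0.8, -0.3, -20, 0], [0, 0, 0, 0.8, -0.3, -24, 0]],
])

```text
clock: 14.87
ee_pos: [0.559, 0.3361, 0.0596]
tool_rot: [-3.141, 0.001, 1.21]
wrist_force: [0.0, -0.1, -0.1]
finger_gap: 0.212
```

Request:
carry_out([
  [[0, 0, 0, 0, 0, -3, 0], [0, 0, 0, 0, 0, -6, 0], [0, 0, 0, 0, 0, -9, 0], [0, 0, 0, 0, 0, -10, 0], [0, 0, 0, 0, 0, -10, 0]],
])

```text
clock: 15.28
ee_pos: [0.5593, 0.3362, 0.0504]
tool_rot: [-3.141, 0.0, 1.21]
wrist_force: [-0.3, 0.2, -0.2]
finger_gap: 0.21
```

```bash
python3 m.py | awk 'NR<3 || /0.531|0.533|0.535|0.537|0.539|0.543|0.545|0.547|0.549|0.551/'
```

```text
15.3333 [0.5594 0.3364 0.0507] [-3.1415  0.      1.2098] 0.2146151122344524 [-0.4404  1.7817  0.7236]
tcp uv [ 0.5118 -0.4052  0.0507]
pin 0.531 67 z [0.0555 0.0584 0.0599] v [-0.4098 -0.4018] -0.4058455435582996
pin 0.533 173 z [0.05   0.0597 0.0705] v [-0.4156 -0.3979] -0.4067571093526148
pin 0.535 175 z [0.0501 0.0597 0.0703] v [-0.4147 -0.3978] -0.4062443199822603
pin 0.537 170 z [0.05   0.0596 0.0701] v [-0.4154 -0.3976] -0.40646911492023996
pin 0.539 717 z [0.0476 0.0601 0.069 ] v [-0.4212 -0.3915] -0.40631389869514356
pin 0.543 162 z [0.0462 0.059  0.0647] v [-0.4217 -0.3907] -0.4061913619844649
pin 0.545 169 z [0.046  0.0616 0.0645] v [-0.422  -0.3909] -0.40644232923619567
pin 0.547 232 z [0.0461 0.0616 0.0645] v [-0.4215 -0.3912] -0.4063560981095111
pin 0.549 231 z [0.0461 0.0618 0.0644] v [-0.4214 -0.3911] -0.4062630706679292
pin 0.551 300 z [0.0459 0.0586 0.0643] v [-0.4219 -0.3913] -0.40660661222423056
fork 0.531 76 z [0.0556 0.0586 0.0728] v [-0.4188 -0.4019] -0.4103445878392621
fork 0.533 308 z [0.0504 0.07   0.0761] v [-0.4215 -0.3912] -0.40635855530167786
fork 0.535 339 z [0.0518 0.0704 0.0761] v [-0.4215 -0.3912] -0.40634658427875364
fork 0.537 335 z [0.0511 0.0705 0.076 ] v [-0.4215 -0.3913] -0.406401881971545
fork 0.539 937 z [0.0457 0.0628 0.075 ] v [-0.4214 -0.3914] -0.4063640240171621
fork 0.543 239 z [0.0444 0.0576 0.0646] v [-0.4216 -0.391 ] -0.4062923283734037
fork 0.545 237 z [0.0445 0.059  0.0644] v [-0.4219 -0.3912] -0.40656637668636114
fork 0.547 305 z [0.0445 0.06   0.0643] v [-0.4215 -0.3912] -0.40635182409946924
fork 0.549 332 z [0.0445 0.06   0.0642] v [-0.4214 -0.3913] -0.4063455108132972
fork 0.551 472 z [0.0444 0.0519 0.0641] v [-0.4216 -0.3916] -0.4066082682909683
```

View pics/m.png

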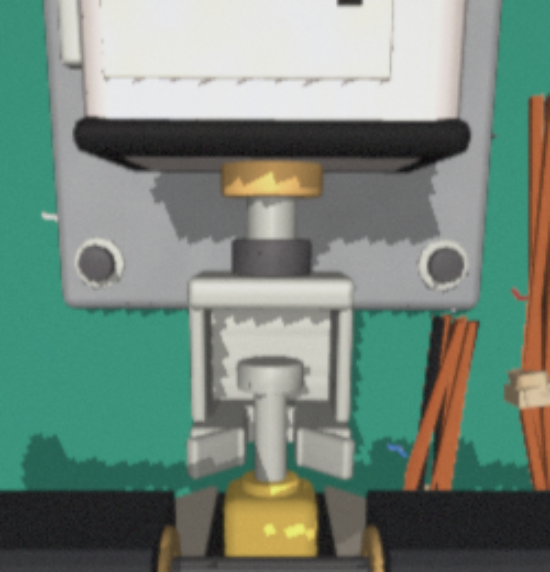

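The pin's neck lies in the slot at (270, 430), with the head at (270, 375) in the pocket and the fork still home. I'll pull slowly in two stages.

Request:
carry_out([
  [[0, 0, 0, -1.4, -3.7, 0, 0], [0, 0, 0, -2.8, -7.5, 0, 0], [0, 0, 0, -4.2, -11.2, 0, 0], [0, 0, 0, -5.6, -15, 0, 0], [0, 0, 0, -7, -18.7, 0, 0]],
])

```text
clock: 15.75
ee_pos: [0.5527, 0.3187, 0.0512]
tool_rot: [3.141, -0.002, 1.21]
wrist_force: [2.0, 4.4, -1.7]
finger_gap: 0.214
```

Request:
carry_out([
  [[0, 0, 0, 0, 0, 0, 0], [0, 0, 0, 0, 0, 0, 0], [0, 0, 0, 0, 0, 0, 0], [0, 0, 0, 0, 0, 0, 0], [0, 0, 0, 0, 0, 0, 0]],
])

```text
clock: 16.17
ee_pos: [0.5526, 0.3183, 0.051]
tool_rot: [3.141, -0.001, 1.21]
wrist_force: [0.1, 5.1, -0.7]
finger_gap: 0.213
```

```bash
cat > f.py <<'E'
from h import *
np.set_printoptions(precision=4,suppress=True,linewidth=150)
yaw=1.211;ax=np.array([np.cos(yaw),np.sin(yaw)]);ay=np.array([-ax[1],ax[0]])
F=[]
for i in range(3):
    s=robot.snapshot("wrist");o=robot.get_obs();T=o["ee_pos"];F.append(o["wrist_force"])
    c=cloud(s,np.ones((384,512),bool));q=np.c_[c[:,:2]@ax,c[:,:2]@ay,c[:,2]]
    # fork's rear crossbar: rear edge of z~.066 surface (home: .5695); gauge front edge z~.079 (reference)
    k=q[(abs(q[:,2]-.066)<.0013)&(abs(q[:,1]+.4064)<.015)&(q[:,0]<.58)&(q[:,0]>.52)]
    g=q[(abs(q[:,2]-.0795)<.002)&(abs(q[:,1]+.4064)<.02)&(q[:,0]>.58)]
    p=q[(abs(abs(q[:,1]+.4064)-.0145)<.0012)&(q[:,2]>.069)&(q[:,2]<.078)&(q[:,0]<.56)]
    print(o["clock"],"tcp",T@np.r_[ax,0],T@np.r_[ay,0],T[2],"bar u",np.percentile(k[:,0],[2,50,98]) if len(k) else "","gauge front",np.percentile(g[:,0],2) if len(g) else "","plate",np.percentile(p[:,0],[2,50,98]) if len(p) else "")
f=np.mean(F,0);print("force",f,"along",f[:2]@ax,o["tool_rot"],o["finger_gap"])
cv2.imwrite("pics/f.png",cv2.resize(s["image"][:260,130:380,::-1],None,fx=2.2,fy=2.2))
E
python3 f.py
```

```text
16.2167 tcp 0.4925263449604656 -0.4051504123939019 0.05102564843745634 bar u [0.526  0.5527 0.5559] gauge front 0.5905235923420685 plate [0.5028 0.5216 0.5269]
16.2667 tcp 0.49250589604832484 -0.40512828511467297 0.050998935511679014 bar u [0.5263 0.5527 0.5559] gauge front 0.5905499580721718 plate [0.5026 0.5217 0.527 ]
16.3167 tcp 0.49251071801870283 -0.40511263173768775 0.051020910172251716 bar u [0.5263 0.5527 0.5559] gauge front 0.5905341013904952 plate [0.5028 0.5216 0.527 ]
force [0.1882 5.2637 0.9224] along 4.992921340506316 [ 3.1414 -0.0009  1.2103] 0.21302814816157276
```

Request:
carry_out([
  [[0, 0, 0, -0.9, -2.3, 0, 0], [0, 0, 0, -1.8, -4.7, 0, 0], [0, 0, 0, -2.6, -7, 0, 0], [0, 0, 0, -3.5, -9.4, 0, 0], [0, 0, 0, -3.5, -9.4, 0, 0]],
])

```text
clock: 16.73
ee_pos: [0.549, 0.3089, 0.051]
tool_rot: [3.142, -0.001, 1.21]
wrist_force: [0.3, 5.8, 1.3]
finger_gap: 0.213
```

Request:
carry_out([
  [[0, 0, 0, 0, 0, 0, 0], [0, 0, 0, 0, 0, 0, 0], [0, 0, 0, 0, 0, 0, 0], [0, 0, 0, 0, 0, 0, 0], [0, 0, 0, 0, 0, 0, 0]],
])

```text
clock: 17.15
ee_pos: [0.5491, 0.3092, 0.051]
tool_rot: [3.141, -0.001, 1.21]
wrist_force: [0.3, 5.3, 0.1]
finger_gap: 0.217
```

```bash
python3 f.py
python3 - <<'E'
from h import *
np.set_printoptions(precision=4,suppress=True,linewidth=150)
yaw=1.211;ax=np.array([np.cos(yaw),np.sin(yaw)]);ay=np.array([-ax[1],ax[0]])
h=dict(np.load("w5.npz"));c=cloud(h,np.ones((384,512),bool));q=np.c_[c[:,:2]@ax,c[:,:2]@ay,c[:,2]]
k=q[(abs(q[:,2]-.066)<.0013)&(abs(q[:,1]+.4064)<.015)&(q[:,0]<.58)&(q[:,0]>.52)];print("home bar",np.percentile(k[:,0],[50,98]))
s=robot.snapshot("top");t=s["image"]
for k in ["pointer","mark"]:
    for d in robot.mark_of(s,k)[:1]:
        p=P(s,*d["location"],.086);print(k,d["conf"],d["location"],p[:2]@ax,p[:2]@ay)
hsv=cv2.cvtColor(t,cv2.COLOR_RGB2HSV)
for n,lo,hi in [("red",(0,120,90),(9,255,255)),("blue",(98,90,60),(125,255,255))]:
    m=cv2.inRange(hsv,lo,hi);m[:145]=0;m[190:]=0;m[:,:115]=0;m[:,180:]=0
    r,cc=np.nonzero(m);w=[P(s,a,b,.086) for a,b in zip(r,cc)];w=np.array(w);print(n,len(w),np.c_[w[:,:2]@ax,w[:,:2]@ay].mean(0))
cv2.imwrite("pics/t.png",cv2.resize(t[135:205,95:195,::-1],None,fx=7,fy=7,interpolation=cv2.INTER_CUBIC))
E
```

```text
17.2 tcp 0.4827492989323956 -0.4050993351850263 0.05104314391007546 bar u [0.5306 0.5432 0.5461] gauge front  plate [0.493  0.5119 0.5171]
17.25 tcp 0.4827415695109023 -0.4050808732923356 0.05102527814409321 bar u [0.5243 0.543  0.5461] gauge front  plate [0.4929 0.5119 0.5171]
17.3 tcp 0.4827164937566851 -0.4050458457363329 0.0510037665782329 bar u [0.5269 0.543  0.5461] gauge front  plate [0.493  0.512  0.5171]
force [0.395  6.0656 0.3707] along 5.816322503680844 [ 3.1415 -0.0013  1.2104] 0.21193306703427026
home bar [0.5661 0.5728]
pointer 0.73 [181.7, 378.1] -0.06028895390681124 -0.6246108064296568
red 1 [ 0.5434 -0.4757]Traceback (most recent call last):
  File "<stdin>", line 13, in <module>
IndexError: too many indices for array: array is 1-dimensional, but 2 were indexed
```

View pics/f.png

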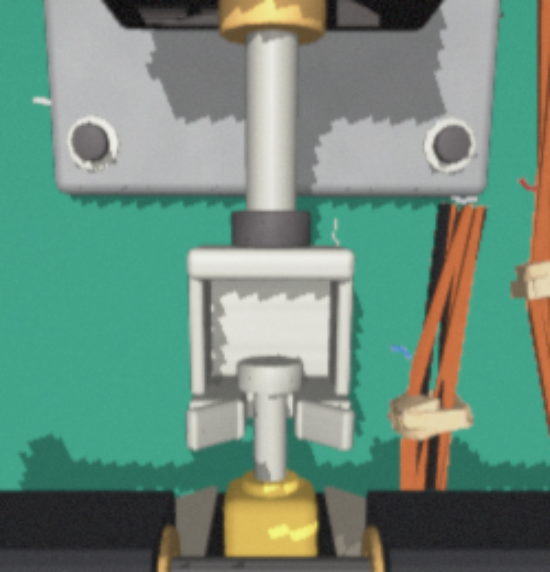

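The head at (270, 375) bears on the plate, the rod is drawn out straight, and the fingers at row 500 and below are clear of the fork. I'm handing the job in.

```bash
python3 -c "
from rig import robot
o=robot.get_obs();print(o['clock'],o['wrist_force'],o['finger_gap'])
print(robot.job_done())"
```

```text
17.45 [0.62920205 6.4274088  0.2095372 ] 0.21129698840622732
the job is handed in; nothing more can be done
None
```

I lifted the yellow pin out of the tray, lowered its neck into the fork's slot and pulled it straight out. I handed the job in at 17.45 s, still gripping the pin under load; no verdict is reported.

- **Pointer at the marker:** before the pull, the wrist camera put the marker 23.0–23.3 mm from the pointer's rest position. The fork moved about 23.1 mm. The pull measured about 5.8 N, which matches the 5.85 N the spring should give at that travel.
- **Clearance:** the last wrist picture shows the head bearing on the plate, the pin in line with the rod and the fingers clear of the fork by about 17 mm.
- **Failed check:** I could not compare pointer and marker directly at the end. The top camera did not show them (probably hidden by the arm), and its one "pointer" detection was a false one over by the tray. The final pointer position therefore rests on fork travel and force.
- **Not checked again:** I did not look at the tray or the bystanders after the pull. When I lifted the pin out, the other five pins were still in the tray.

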